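# Raise the specimen cabinet's sash to the red clip

## Task

Push the specimen cabinet's counterweighted glass sash up, with your fingertips or the outside of your fingers beneath its brass lip, until the lip is level with the red height clip (not the white one), without running clearly past it; then take the hand away and leave the sash standing there. Do not pinch the lip or press on its top with the fingers, keep the hand and arm off the sash's glass, and do not move, pick up or knock over anything standing on the table.

Things in the scene. Friction and masses are not known exactly. Their poses are not given: they have to be found in the camera images.
- cabinet: Dark wood specimen cabinet fixed to the table, 410 mm wide (y), about 185 mm deep, 500 mm high; origin under its centre on the table. Its front faces its own -x (towards the robot). The lower 110 mm is a closed plinth whose front is at x = -110 mm. Two upright jambs (30 mm wide, centres at y = -190 and +190 mm, front faces at x = -130 mm) flank the sash; only the lip (to x = -170 mm) and the two clips stand out further in front. The cabinet does not move when touched
- sash (a joint): Upward travel of the sliding sash in m: 0 = fully down (underside of the lip 120 mm above the table), 0.175 = top stop. The lip's underside is at 120 mm plus this. The sash (about 0.9 kg, 340 mm wide, 200 mm tall, pale wood frame) is counterbalanced and has about 3 N of friction: it takes 2 to 5 N to move slowly either way and stays wherever it is left
- lip_front (a point): Middle of the front edge of the lip, half-way up its 18 mm thickness. The lip is a horizontal brass shelf along the sash's lower edge, 320 mm long (y) and standing 45 mm out from the sash; nothing is beneath it but the plinth front, which lies 60 mm behind the lip's front edge. Axes as the cabinet's: -x out towards the robot, z up
- strip_mid (a point): Middle of the upper face of the thin black rubber strip on top of the lip, 320 x 42 x 4 mm, set back 3 mm behind the front edge: not to be touched
- glass_mid (a point): Centre of the front face of the sash's glass, which is 298 mm wide and reaches from 19 to 185 mm above the lip's underside: not to be touched
- red_clip_mid (a point): Middle of the red height clip, a fixed T-shaped block 80 mm (x) by 56 mm (y, front half; 36 mm behind) by 18 mm high round one of the two jambs (left or right varies), standing out about as far as the lip. Same thickness as the lip: when this point and lip_front have the same height the lip is level with it. Axes as the cabinet's
- white_clip_mid (a point): Middle of the white clip, the same block round the other jamb at another height: not the mark to be used
- whelk_mid (a point): Centre of a loose dog whelk shell, 40 x 27 x 27 mm, on the table
- cuttlebone_mid (a point): Centre of a loose white cuttlebone, 140 x 56 x 18 mm, long along its x, flat on the table
- weight_mid (a point): Centre of a loose brass balance weight, 28 mm in diameter, 41 mm high, upright on the table
- stopper_mid (a point): Centre of a loose frosted glass stopper, 36 mm in diameter, 36 mm high, upright on its head on the table
- magnifier_mid (a point): Centre of a loose black magnifier lying flat, 165 mm long along its x, lens 83 mm across at +x, 13 mm high
- jar_mid (a point): Centre of a loose amber glass jar, 52 mm in diameter, 85 mm high, upright on the table

How it is judged:
By the outcome, as a careful person would: the job done as asked, in the order asked, and still so for the second after the job is handed in, with the robot touching nothing.
It also fails if it takes over 45 s, if anything falls off the work surface, if the arm or the gripper's body presses on something with over 40 N, if the wrist force passes 120 N, or if a joint passes its speed limit or range.

## Robot

A 6-joint arm with a two-finger parallel gripper is mounted at the origin on the work surface. World frame = base frame: x ahead of the robot, y to its left, z up, the work surface at z = 0. Lengths are in m, angles in rad, forces in N, time in s.
With the tool pointing down it reaches from about 0.3 to 0.875 m from the base axis. Payload 6.4 kg.
Tool frame: the origin (TCP) lies on the centre line of the jaws, within the pads' length; the fingertips stand 19 mm ahead of it and the grasp point (between the pads) is the TCP (bot.tcp_to_tips is the distance from the TCP to the fingertips, in m); z points along the fingers, y is the direction in which the jaws open and shut (so a half turn about z gives the same grasp; the last joint's range is limited). The gripper opens to 85 mm and grips with 20 to 120 N. Pads are 22 mm wide; open, the fingers measure 114 mm over their backs; the gripper's body (76 mm by 85 mm) begins 54 mm behind the grasp point. The pads swing forward as they close: fully open they stand 13 mm farther back than shut.
Start: joints at [-1.329, 0.181, 1.607, -0, 1.354, -0.206], TCP at [0.249, -0.518, 0.25] pointing down, gripper open.
Joint ranges: [-2.99, 2.99], [-0.89, 2.07], [0.3, 2.58], [-1.14, 4.28], [0, 2.63], [-3.12, 3.12]. Speed limits (rad/s): [2.57, 2.57, 3.01, 3.14, 3.14, 3.14].

## Interface

Orientations are given as [roll, pitch, yaw] about the fixed x, y, z axes, in that order (R = Rz(yaw) Ry(pitch) Rx(roll)).
In Python, from station import bot gives the robot as it stands.
- The arm moves only by the tool move_arm, never from a script. Its argument "motion" is a list of rows, each a list of 6 numbers: the shift along the tool's x, y, z in cm, then the turn, a rotation vector about the tool's x, y, z in degrees. A call has 1 to 8 rows; each row shifts and turns the commanded pose from where the row before left it, along the tool's axes as they then stand; what a row does not reach is not made up. A row lasts 1/8 s, in which the tool goes at most 62.5 mm and 10.7 degrees, less where a joint would pass 70% of its speed; a pose out of reach is approached as far as the arm can. A call is refused whole if a number of a shift passes 6.25 or a number of a turn 10.7, either way. A call with a gripper value outside its range is refused whole. "claw" is the opening, from 0 (shut) to 1 (fully open), set as the call begins (left out, the last holds). The fingers move at their own pace and stop on an object; "squeeze" is the grip in N (left out, the last holds). Time passes only in rows, so rows that do not move let the fingers close. It gives the time, the measured TCP pose, the force and the opening at its end, in the units of the state.
- bot.state(): the state, without advancing time (a new reading comes with each control period).
- bot.capture(name): name is "scene" or "top"; returns a dict with "frame" (480x640x3 uint8, red, green, blue), "intrinsics" (3x3 intrinsics, pixels), "rvec" (rotation vector, rad) and "tvec" (3), from world to camera coordinates, as OpenCV has them. Camera axes: x right, y down, z forward; pixel columns grow to the right and rows downward; lengths in m; the calibration is good to about 2 mm. A picture is of the moment at which its call begins. There is no depth.
- bot.sign_off(): hands the job in, once; it reports no verdict.
The state is a dict: "time": time; "joints": joint angles; "dq": joint speeds; "effort": joint torques, N m; "tool_pos": TCP position; "ee_rot": TCP orientation; "wrist_force": force on the tool from outside, world axes, zero at the start; "moment": the same for the moment, N m; "width": opening from 0.0 (shut) to 1.0 (fully open).
Only numpy, scipy, OpenCV 4.12 (cv2) and the standard library are available. Lean on these libraries where they do the work, as an engineer would, in place of code of your own. Each camera call takes 0.05 s, during which the arm holds its last target.

## Working session

There is one attempt and no reset: what is moved stays moved. The work goes in short steps, Python scripts to look and compute and a tool call to move; the robot and the scene stay as the last step left them, time stands still between calls to the robot, and variables do not carry over. Pictures are saved under pics/ and viewed, and the job is handed in when it is done.

Besides the shell and the picture viewer there is one more tool, called after "Call:" as name(argument=value, ...), one argument or row to a line, values as JSON. move_arm: Moves the arm, as the interface text tells. Its arguments: {"type":"object","properties":{"motion":{"type":"array","items":{"type":"array","items":{"type":"number"}}},"claw":{"type":"number"},"squeeze":{"type":"number"}},"required":["motion"]}

```bash
mkdir -p pics
cat > h.py <<'E'
import numpy as np,cv2
from station import bot
def cap(n,f):
    c=bot.capture(n); cv2.imwrite('pics/'+f,c['frame'][:,:,::-1]); np.savez('pics/'+f[:-4]+'.npz',**{k:np.array(v) for k,v in c.items()}); return c
E
python3 - <<'E'
from h import *
for n in('scene','top'):
    c=cap(n,n+'1.png');R=cv2.Rodrigues(np.array(c['rvec'],float))[0];print(n,-R.T@np.array(c['tvec']).ravel(),R[2],np.array(c['intrinsics'])[0,0])
print(bot.state())
E
```

```text
scene [ 0.59494213 -0.50341821  1.47868929] [ 0.00609095  0.38864899 -0.92136576] 558.410048036756
top [0.39436537 0.03033837 1.57645281] [ 0.12730735 -0.00302266 -0.99185871] 566.5586006397264
{'time': 0.1, 'joints': array([-1.32931082e+00,  1.81437107e-01,  1.60791770e+00, -1.10727335e-05,
        1.35382829e+00, -2.06319674e-01]), 'dq': array([ 0.0013828 , -0.00088617, -0.002495  ,  0.00047244,  0.00132276,
        0.00055579]), 'effort': array([ 1.02567941e-03, -4.45879018e+01, -3.52237308e+01, -2.36926116e-04,
        4.15998788e-03, -3.64956338e-05]), 'tool_pos': array([ 0.24885385, -0.5178287 ,  0.24948622]), 'ee_rot': array([-3.14003373e+00, -3.15235971e-04,  4.47807326e-01]), 'wrist_force': array([-0.89316334, -1.11135829,  0.28758191]), 'moment': array([-0.02610777, -0.04353042, -0.0168478 ]), 'width': 0.9995229226896214}
```

View pics/scene1.png

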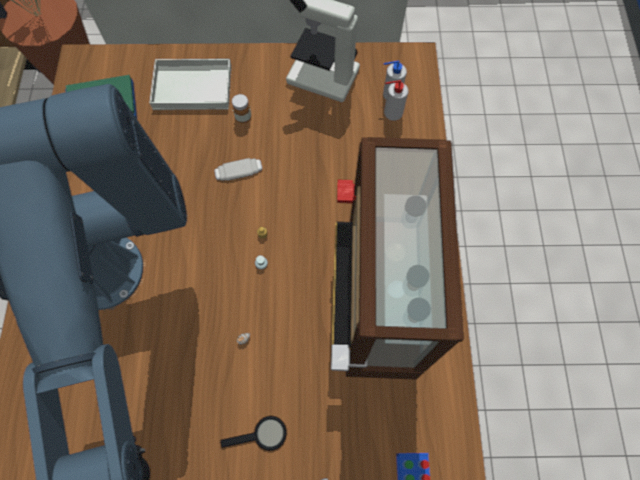

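View pics/top1.png

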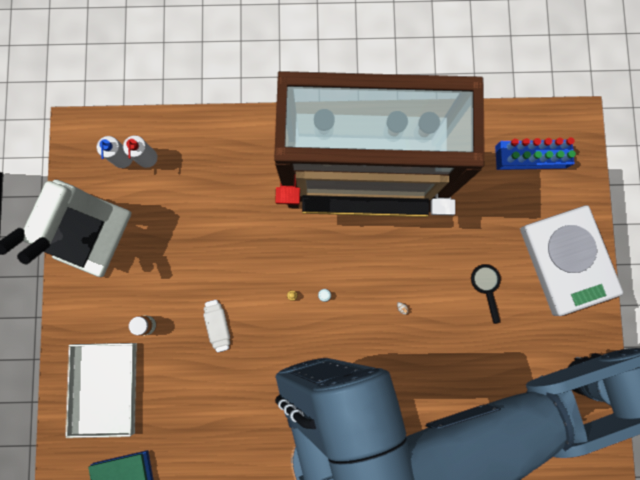

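The scene view shows the cabinet on the right, the red clip at about (345,190), the white clip at (341,357) and the black lip strip between them. In the top view the red clip is at (287,195) and the white at (443,206). I'll zoom in on both.

Run:
```python
import cv2
a=cv2.imread('pics/scene1.png')[170:380,320:375]; cv2.imwrite('pics/z1.png',cv2.resize(a[:,:],None,fx=2.8,fy=2.8,interpolation=cv2.INTER_CUBIC).transpose(1,0,2))
a=cv2.imread('pics/scene1.png')
u=cv2.resize(a[170:220,325:375],None,fx=8,fy=8,interpolation=cv2.INTER_CUBIC);v=cv2.resize(a[330:380,325:375],None,fx=8,fy=8,interpolation=cv2.INTER_CUBIC)
cv2.imwrite('pics/z1.png',cv2.hconcat([u,v]))
b=cv2.imread('pics/top1.png')
cv2.imwrite('pics/z2.png',cv2.resize(b[140:230,265:465],None,fx=4,fy=4,interpolation=cv2.INTER_CUBIC))
```

```text
(no output)
```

View pics/z1.png

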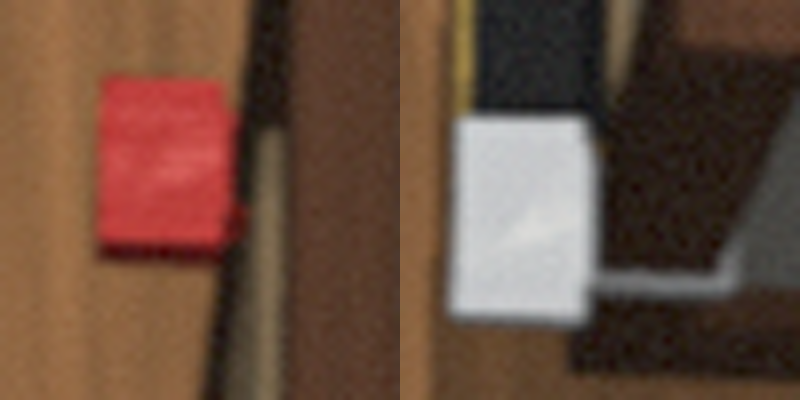

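View pics/z2.png

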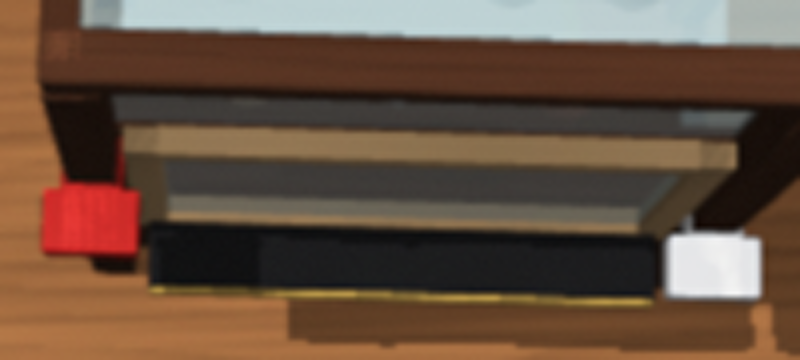

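```bash
ls -la . .
python3 - <<'E'
from h import *
print([d for d in dir(bot) if not d.startswith('__')], bot.tcp_to_tips)
a=cv2.imread('pics/scene1.png')
cv2.imwrite('pics/z3.png',cv2.resize(a[60:480,0:240],None,fx=1.4,fy=1.4))
E
```

```text
.:
total 16
drwxr-xr-x  3 agent agent 4096 Dec  6 05:32 .
drwxr-xr-x 23 root  root  4096 Dec  6 05:31 ..
-rw-r--r--  1 agent agent  209 Dec  6 05:32 h.py
drwxr-xr-x  2 agent agent 4096 Dec  6 05:33 pics

.:
total 16
drwxr-xr-x  3 agent agent 4096 Dec  6 05:32 .
drwxr-xr-x 23 root  root  4096 Dec  6 05:31 ..
-rw-r--r--  1 agent agent  209 Dec  6 05:32 h.py
drwxr-xr-x  2 agent agent 4096 Dec  6 05:33 pics
['MotionError', 'capture', 'sign_off', 'state', 'tcp_to_tips'] 0.019
```

View pics/z3.png

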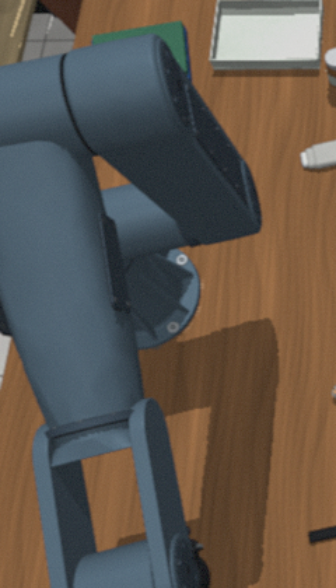

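```bash
cat >> h.py <<'E'
def ld(f):
    d=np.load('pics/'+f); R=cv2.Rodrigues(d['rvec'].astype(float))[0]; return d['frame'],d['intrinsics'],R,d['tvec'].ravel().astype(float)
def P(f):
    _,K,R,t=ld(f); return K@np.c_[R,t]
def tri(f1,p1,f2,p2):
    X=cv2.triangulatePoints(P(f1),P(f2),np.array(p1,float).reshape(2,1),np.array(p2,float).reshape(2,1))[:,0];X=X[:3]/X[3]
    e=[(lambda q:q[:2]/q[2])(P(f)@np.r_[X,1])-np.array(p) for f,p in((f1,p1),(f2,p2))]
    return X,np.round(np.r_[e[0],e[1]],2)
def ray(f,p,z):
    _,K,R,t=ld(f); c=-R.T@t; d=R.T@np.linalg.solve(K,np.r_[p,1.]); return c+d*(z-c[2])/d[2]
def proj(f,X):
    q=P(f)@np.r_[X,1]; return q[:2]/q[2]
E
python3 - <<'E'
import cv2
a=cv2.imread('pics/scene1.png');b=cv2.imread('pics/top1.png')
z=lambda i,x,y,s,w,h:cv2.resize(i[y:y+h,x:x+w],None,fx=s,fy=s,interpolation=cv2.INTER_CUBIC)
# scene roof: 4 corners
cv2.imwrite('pics/c1.png',cv2.vconcat([cv2.hconcat([z(a,345,130,10,30,25),z(a,435,130,10,30,25)]),cv2.hconcat([z(a,340,315,10,30,25),z(a,440,320,10,30,25)])]))
cv2.imwrite('pics/c2.png',cv2.vconcat([cv2.hconcat([z(b,265,60,10,30,25),z(b,465,65,10,30,25)]),cv2.hconcat([z(b,265,145,10,30,25),z(b,465,145,10,30,25)])]))
cv2.imwrite('pics/c3.png',cv2.hconcat([z(a,322,172,10,40,60),z(a,322,325,10,40,60)]))
cv2.imwrite('pics/c4.png',cv2.vconcat([z(b,270,180,10,70,30),z(b,395,190,10,70,30)]))
E
```

```text
(no output)
```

View pics/c1.png

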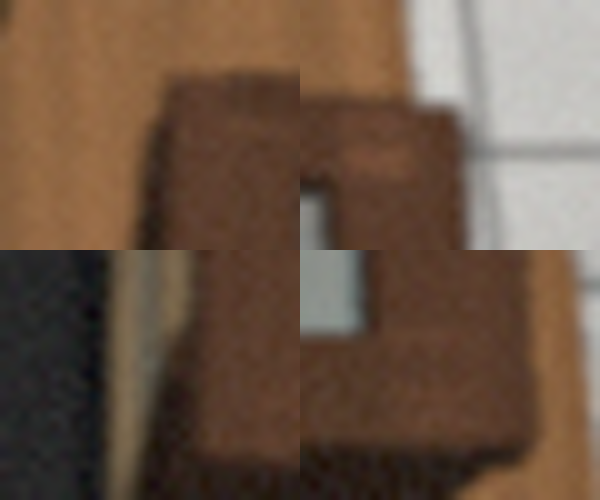

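View pics/c2.png

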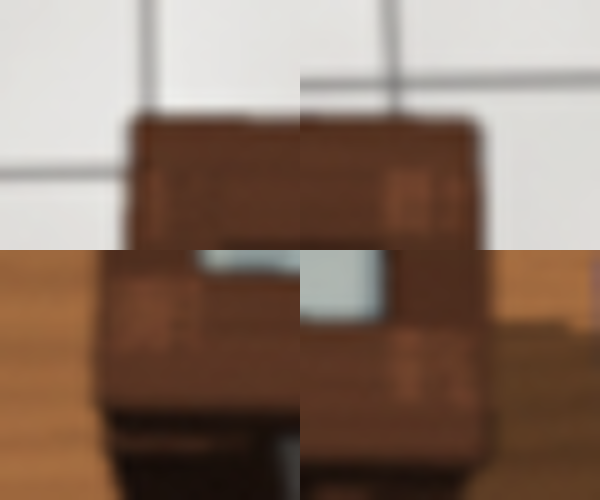

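View pics/c3.png

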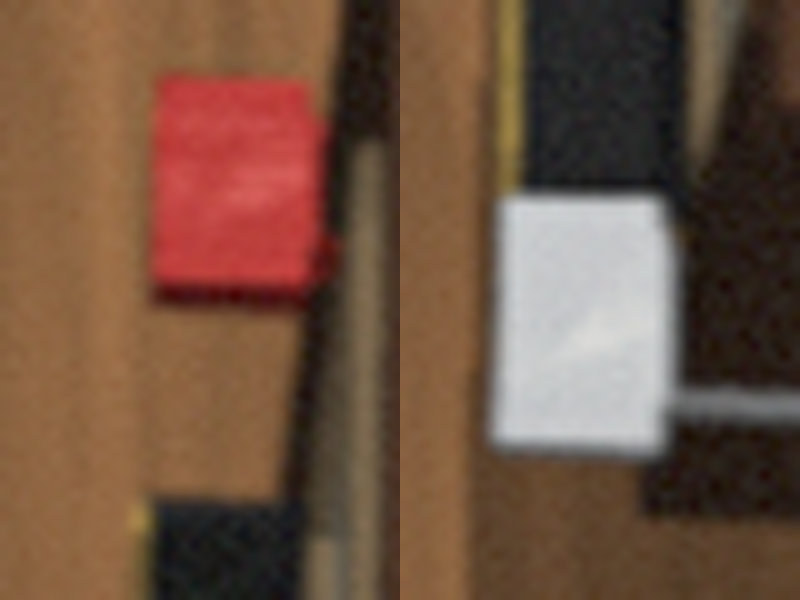

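View pics/c4.png

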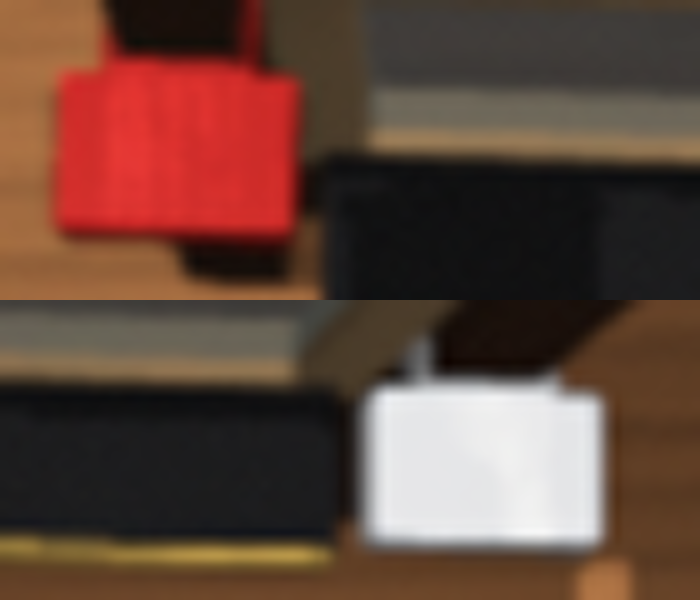

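Run:
```python
from h import *
s,t='scene1.npz','top1.npz'
D={'roofF+':((361.4,137.05),(274.5,160.5)),'roofB+':((450.55,140.05),(277.55,71.05)),'roofF-':((359.05,335.05),(483.5,165.8)),'roofB-':((463.05,339.05),(482.55,76.35)),
'redB+':((352.25,179.05),(275.75,187.05)),'redB-':((352.35,199.85),(299.55,187.35)),
'strB+':((351.55,221.85),(302.35,195.55)),'strF+':((337.05,221.85),(302.1,211.6)),
'whB+':((348.05,344.05),(431.05,198.55)),'whB-':((348.05,369.35),(454.75,199.05))}
for k,v in D.items():
    print(k,*[np.round(q,4) for q in tri(s,v[0],t,v[1])])
for z in(.138,.142,.146,.16): 
    a,b=ray(t,(302.1,211.6),z),ray(t,(427.85,213.55),z); print(z,a,b,np.linalg.norm(a-b))
for f,i in((s,0),(t,1)):
    r=[ray(f,D[k][i],.5)[:2] for k in('roofF+','roofF-','roofB+','roofB-')]; print(np.round(r,4),np.linalg.norm(r[0]-r[1]),np.linalg.norm(r[2]-r[3]),np.linalg.norm(r[0]-r[2]),np.mean(r,0), [np.degrees(np.arctan2(*(a-b))) for a,b in((r[0],r[1]),(r[2],r[3]))])
```

```text
roofF+ [0.6873 0.1119 0.4985] [-0.57  0.24 -0.2  -0.59]
roofB+ [0.87   0.1039 0.4975] [-0.28  0.13 -0.09 -0.29]
roofF- [ 0.6674 -0.2951  0.5005] [-0.3   0.12 -0.1  -0.27]
roofB- [ 0.8499 -0.3039  0.4994] [-0.32  0.14 -0.09 -0.28]
redB+ [0.6804 0.1253 0.2906] [-0.5   0.2  -0.17 -0.51]
redB- [0.6788 0.0703 0.2899] [-0.52  0.21 -0.18 -0.53]
strB+ [0.6839 0.0672 0.1676] [-0.29  0.12 -0.1  -0.29]
strF+ [0.6453 0.0691 0.1624] [-0.93  0.36 -0.32 -0.93]
whB+ [ 0.6635 -0.2515  0.2   ] [-0.38  0.15 -0.13 -0.34]
whB- [ 0.661  -0.309   0.2035] [-0.65  0.24 -0.21 -0.58]
0.138 [0.64717883 0.06901685 0.138     ] [ 0.63561504 -0.25451041  0.138     ] 0.323733852806289
0.142 [0.64647581 0.06890929 0.142     ] [ 0.63494418 -0.25371831  0.142     ] 0.3228336248649684
0.146 [0.6457728  0.06880174 0.146     ] [ 0.63427332 -0.25292622  0.146     ] 0.3219333969236478
0.16 [0.64331225 0.06842529 0.16      ] [ 0.63192531 -0.25015387  0.16      ] 0.3187825991290258
[[ 0.6883  0.1115]
 [ 0.6679 -0.2948]
 [ 0.8699  0.1026]
 [ 0.8504 -0.3038]] 0.4068317172922937 0.4068686889210572 0.18178809244509855 [ 0.76911412 -0.0961013 ] [np.float64(2.868701654399337), np.float64(2.747629964291271)]
[[ 0.6857  0.1114]
 [ 0.6669 -0.2954]
 [ 0.8682  0.1035]
 [ 0.8491 -0.3039]] 0.4072556836141635 0.40787447944240107 0.1827600859877358 [ 0.76748223 -0.09607026] [np.float64(2.633805551721304), np.float64(2.6903095248446487)]
```

Call:
move_arm(
  motion=[
    [3.5,-1.5,-3.5,0,0,-6],
    [3.5,-1.5,-3.5,0,0,-6],
    [3.5,-1.5,-3.5,0,0,-6],
    [3.5,-1.5,-3.5,0,0,-6],
    [0,0,0,0,0,0],
  ],
  claw=0,
)

```text
time: 0.72
tool_pos: [0.331, -0.3893, 0.3938]
ee_rot: [3.136, 0.002, 0.87]
wrist_force: [-0.2, -0.5, -0.4]
width: -0.001
```

Run:
```python
from h import *
s=bot.state();print({k:np.round(v,4) for k,v in s.items()})
```

```text
{'time': np.float64(0.725), 'joints': array([-1.0989e+00, -5.2600e-02,  1.5688e+00,  4.0000e-04,  1.6192e+00,
       -3.9850e-01]), 'dq': array([-0.0422,  0.056 ,  0.043 , -0.0181, -0.0446,  0.0196]), 'effort': array([  1.1562, -36.3175, -38.0871,   0.2227,   0.4967,  -0.221 ]), 'tool_pos': array([ 0.331 , -0.3893,  0.3938]), 'ee_rot': array([3.1358e+00, 2.0000e-03, 8.7040e-01]), 'wrist_force': array([-0.1948, -0.5138, -0.4083]), 'moment': array([ 0.0142, -0.0092,  0.0452]), 'width': np.float64(-0.0007)}
```

Call:
move_arm(
  motion=[
    [0,0,0,8,6,0],
    [0,0,0,8,6,0],
    [0,0,0,8,6,0],
    [0,0,0,0,0,0],
  ],
)

```text
time: 1.23
tool_pos: [0.3286, -0.3918, 0.3852]
ee_rot: [-2.7, -0.307, 0.794]
wrist_force: [0.4, 0.5, -1.6]
width: -0.0
```

Run:
```python
from h import *
s=bot.state();print({k:np.round(v,4) for k,v in s.items()})
```

```text
{'time': np.float64(1.225), 'joints': array([-1.1619,  0.2912,  1.2874,  0.1073,  2.0848, -0.4262]), 'dq': array([ 0.0244, -0.1045,  0.0241, -0.0078, -0.0457, -0.0016]), 'effort': array([-5.10300e-01, -4.92920e+01, -3.66245e+01,  6.06300e-01,
        3.06260e+00, -5.00000e-03]), 'tool_pos': array([ 0.3286, -0.3918,  0.3852]), 'ee_rot': array([-2.7004, -0.3072,  0.7935]), 'wrist_force': array([ 0.3772,  0.4662, -1.5879]), 'moment': array([-0.2534, -0.1102, -0.    ]), 'width': np.float64(-0.0004)}
```

```bash
cat > kin.py <<'E'
import numpy as np
from scipy.spatial.transform import Rotation as Ro
from scipy.optimize import least_squares
rz=lambda a:Ro.from_euler('z',a).as_matrix(); ry=lambda a:Ro.from_euler('y',a).as_matrix()
import json,os
PAR=json.load(open('par.json')) if os.path.exists('par.json') else [.4,0,.12,.4,0,.4,.2]
def fk(q,p=None):
    h,a1,b,a2,ae,d4,d6=PAR if p is None else p
    R1=rz(q[0]); o=np.array([0,0,h])+R1@[a1,b,0]
    R2=R1@ry(q[1]); el=o+R2@[0,0,a2]; R3=R2@ry(q[2]); w=el+R3@[ae,0,d4]
    R=R3@rz(q[3])@ry(q[4])@rz(q[5])@rz(TZ)
    return w+R@[0,0,d6],R,el,w
TZ=np.pi/2
DATA=[([-1.32931082e+00,1.81437107e-01,1.60791770e+00,-1.1e-05,1.35382829,-2.06319674e-01],[0.24885385,-0.5178287,0.24948622],[-3.14003373,-3.15235971e-04,4.47807326e-01]),
([-1.0989,-.0526,1.5688,.0004,1.6192,-.3985],[.331,-.3893,.3938],[3.1358,.002,.8704]),
([-1.1619,.2912,1.2874,.1073,2.0848,-.4262],[.3286,-.3918,.3852],[-2.7004,-.3072,.7935])]
E
python3 - <<'E'
import kin;from kin import *
for sgn in (0,np.pi/2,-np.pi/2,np.pi):
    kin.TZ=sgn; print(sgn,[np.degrees((Ro.from_matrix(fk(q)[1]).inv()*Ro.from_euler('xyz',r)).magnitude()).round(2) for q,_,r in DATA])
E
```

```text
0 [np.float64(90.0), np.float64(90.0), np.float64(90.0)]
1.5707963267948966 [np.float64(0.0), np.float64(0.0), np.float64(0.0)]
-1.5707963267948966 [np.float64(180.0), np.float64(180.0), np.float64(180.0)]
3.141592653589793 [np.float64(90.0), np.float64(90.0), np.float64(90.0)]
```

Orientation model is exact. Next I'll fit the lengths.

Run:
```python
import kin;from kin import *
f=lambda p:np.concatenate([fk(q,p)[0]-x for q,x,_ in DATA]+[1e-4*(np.array(p)[[1,4]])])
r=least_squares(f,[.4,0,.12,.4,0,.4,.2],x_scale=.1);print(r.x.round(4),(r.fun*1e3).round(2));
J=r.jac;print(np.linalg.svd(J)[1].round(4))
```

```text
[ 0.3136 -0.      0.1178  0.4385  0.0858  0.5145  0.3001] [-0.04 -0.01  0.01  0.02  0.01  0.02  0.01  0.01 -0.02 -0.    0.01]
[3.4375 2.4456 1.7326 0.3926 0.1571 0.1427 0.0336]
```

```bash
cat >> kin.py <<'E'
LO=np.array([-2.99,-.89,.3,-1.14,0,-3.12]);HI=np.array([2.99,2.07,2.58,4.28,2.63,3.12])
def ik(x,R,q0,p=None):
    f=lambda q:np.r_[10*(fk(q,p)[0]-x),(Ro.from_matrix(R.T@fk(q,p)[1])).as_rotvec()]
    r=least_squares(f,np.clip(q0,LO+1e-3,HI-1e-3),bounds=(LO,HI)); return r.x,np.abs(r.fun).max()
TH=np.radians(-2.7); CX=np.array([np.cos(TH),np.sin(TH),0]); CY=np.array([-np.sin(TH),np.cos(TH),0])
def orient(pitchdown=0,flip=1,vert=False):
    z=CX*np.cos(pitchdown)-np.array([0,0,1])*np.sin(pitchdown)
    y=CY*flip
    if vert: y=np.cross(z,CY)*flip
    return np.c_[np.cross(y,z),y,z]
E
python3 - <<'E'
import kin,json;from kin import *
f=lambda p:np.concatenate([fk(q,p)[0]-x for q,x,_ in DATA]+[1e-4*(np.array(p)[[1,4]])])
r=least_squares(f,[.4,0,.12,.4,0,.4,.2],x_scale=.1);json.dump(list(r.x),open('par.json','w'));kin.PAR=list(r.x)
for z in(.13,.26,.35):
  for back in (.02,.14):
    x=np.array([.640,-.092,0])-CX*back*1+np.array([0,0,z])
    for vert in(0,1):
     for fl in(1,-1):
      for q4 in (np.pi,0):
       for q6 in (-1.5,0,1.5,3):
        q,e=ik(x,orient(0,fl,vert),[0-.2,.6,1.8,q4,1,q6])
        if e<1e-3: print(z,back,vert,fl,q.round(2),fk(q)[2].round(2),fk(q)[3].round(2)); break
from h import *
for n,p,z in(('whelk',(402,308),.013),('stopper',(325,295),.018),('weight',(293,295),.02),('cuttle',(217,326),.01),('mag',(486,280),.006),('jar',(143,326),.04)): print(n,ray('top1.npz',p,z).round(3))
E
```

```text
0.13 0.02 0 1 [-0.6   0.69  2.23  2.58  1.39  1.69] [ 0.3  -0.06  0.65] [ 0.32 -0.08  0.13]
0.13 0.02 0 1 [-0.6   0.69  2.23  2.58  1.39  1.69] [ 0.3  -0.06  0.65] [ 0.32 -0.08  0.13]
0.13 0.02 0 -1 [-0.6   0.69  2.23  2.58  1.39 -1.45] [ 0.3  -0.06  0.65] [ 0.32 -0.08  0.13]
0.13 0.02 0 -1 [-0.6   0.69  2.23  2.58  1.39 -1.45] [ 0.3  -0.06  0.65] [ 0.32 -0.08  0.13]
0.13 0.02 1 1 [-0.6   0.69  2.23  2.58  1.39 -3.03] [ 0.3  -0.06  0.65] [ 0.32 -0.08  0.13]
0.13 0.02 1 1 [-0.6   0.69  2.23  2.58  1.39 -3.03] [ 0.3  -0.06  0.65] [ 0.32 -0.08  0.13]
0.13 0.02 1 -1 [-0.6   0.69  2.23  2.58  1.39  0.12] [ 0.3  -0.06  0.65] [ 0.32 -0.08  0.13]
0.13 0.02 1 -1 [-0.6   0.69  2.23  2.58  1.39  0.12] [ 0.3  -0.06  0.65] [ 0.32 -0.08  0.13]
0.13 0.14 0 1 [-0.93  0.74  2.47  2.26  1.61  1.52] [ 0.27 -0.17  0.64] [ 0.2  -0.07  0.13]
0.13 0.14 0 1 [-0.93  0.74  2.47  2.26  1.61  1.52] [ 0.27 -0.17  0.64] [ 0.2  -0.07  0.13]
0.13 0.14 0 -1 [-0.93  0.74  2.47  2.26  1.61 -1.62] [ 0.27 -0.17  0.64] [ 0.2  -0.07  0.13]
0.13 0.14 0 -1 [-0.93  0.74  2.47  2.26  1.61 -1.62] [ 0.27 -0.17  0.64] [ 0.2  -0.
[... 1273 characters left out ...]

0.35 0.02 0 -1 [-0.6  -0.06  2.34  2.38  0.87 -1.02] [0.05 0.11 0.75] [ 0.32 -0.08  0.35]
0.35 0.02 0 -1 [-0.6  -0.06  2.34  2.38  0.87 -1.02] [0.05 0.11 0.75] [ 0.32 -0.08  0.35]
0.35 0.02 1 1 [-0.6  -0.06  2.34  2.38  0.87 -2.59] [0.05 0.11 0.75] [ 0.32 -0.08  0.35]
0.35 0.02 1 1 [-0.6  -0.06  2.34  2.38  0.87 -2.59] [0.05 0.11 0.75] [ 0.32 -0.08  0.35]
0.35 0.02 1 -1 [-0.6  -0.06  2.34  2.38  0.87  0.55] [0.05 0.11 0.75] [ 0.32 -0.08  0.35]
0.35 0.02 1 -1 [-0.6  -0.06  2.34  2.38  0.87  0.55] [0.05 0.11 0.75] [ 0.32 -0.08  0.35]
whelk [ 0.396 -0.197  0.013]
stopper [0.435 0.013 0.018]
weight [0.437 0.101 0.02 ]
cuttle [0.357 0.31  0.01 ]
mag [ 0.468 -0.433  0.006]
jar [0.362 0.503 0.04 ]
```

```bash
cat > plan.py <<'E'
import kin,sys;from kin import *
from h import bot
def rows(qs):
    out=[];
    for a,b in zip(qs[:-1],qs[1:]):
        xa,Ra,*_=fk(a);xb,Rb,*_=fk(b)
        out.append(np.r_[Ra.T@(xb-xa)*100,np.degrees(Ro.from_matrix(Ra.T@Rb).as_rotvec())])
    return np.array(out)
def cur(): 
    s=bot.state(); return s,np.array(s['joints'])
def interp(q0,q1,n): return [q0+(q1-q0)*i/n for i in range(n+1)]
E
python3 - <<'E'
from plan import *
s,q=cur()
x=np.array([.640,-.092,.38])-CX*.16
g,e=ik(x,orient(0,-1,0),[-.6,-.06,2.34,2.38,.87,-1]);print(g.round(2),e)
qs=interp(q,g,30); r=rows(qs); print(np.linalg.norm(r[:,:3],axis=1).max(),np.linalg.norm(r[:,3:],axis=1).max(), np.abs(np.diff(qs,axis=0)).max(0).round(3))
for a in qs[::3]: print(a.round(2),fk(a)[0].round(2),fk(a)[1][:,2].round(2),fk(a)[3].round(2))
print(r[:8].round(1).tolist())
E
```

```text
[-1.08 -0.72  2.58  1.59  1.13 -0.26] 0.10731153116440278
1.8145624853345954 3.467181174544174 [0.003 0.034 0.043 0.049 0.032 0.006]
[-1.16  0.29  1.29  0.11  2.08 -0.43] [ 0.33 -0.39  0.39] [-0.11  0.49 -0.86] [ 0.36 -0.54  0.64]
[-1.15  0.19  1.42  0.26  1.99 -0.41] [ 0.36 -0.35  0.38] [ 0.03  0.49 -0.87] [ 0.35 -0.5   0.64]
[-1.15  0.09  1.55  0.4   1.89 -0.39] [ 0.39 -0.3   0.38] [ 0.19  0.49 -0.85] [ 0.33 -0.45  0.63]
[-1.14 -0.01  1.68  0.55  1.8  -0.38] [ 0.42 -0.26  0.38] [ 0.34  0.49 -0.81] [ 0.32 -0.4   0.62]
[-1.13 -0.12  1.8   0.7   1.7  -0.36] [ 0.44 -0.22  0.38] [ 0.48  0.47 -0.74] [ 0.3  -0.36  0.6 ]
[-1.12 -0.22  1.93  0.85  1.61 -0.34] [ 0.47 -0.18  0.39] [ 0.62  0.44 -0.65] [ 0.28 -0.31  0.58]
[-1.12 -0.32  2.06  1.    1.51 -0.33] [ 0.48 -0.15  0.39] [ 0.74  0.4  -0.55] [ 0.26 -0.27  0.56]
[-1.11 -0.42  2.19  1.14  1.41 -0.31] [ 0.49 -0.12  0.4 ] [ 0.84  0.34 -0.43] [ 0.24 -0.22  0.53]
[-1.1  -0.52  2.32  1.29  1.32 -0.29] [ 0.5 -0.1  0.4] [ 0.91  0.26 -0.32] [ 0.22 -0.18  0.49]
[-1.09 -0.62  2.45  1.44  1.22 -0.28] [ 0.5  -0.09  0.39] [ 0.96  0.16 -0.21] [ 0.21 -0.14  0.46]
[-1.08 -0.72  2.58  1.59  1.13 -0.26] [ 0.49 -0.09  0.38] [ 0.99  0.05 -0.11] [ 0.19 -0.1   0.42]
[[1.6, 0.0, 0.8, -2.2, 1.7, -1.1], [1.6, 0.0, 0.8, -2.2, 1.8, -1.0], [1.6, -0.0, 0.9, -2.2, 1.8, -0.9], [1.6, -0.0, 0.9, -2.2, 1.9, -0.8], [1.6, -0.1, 0.9, -2.2, 1.9, -0.7], [1.6, -0.1, 0.9, -2.2, 2.0, -0.6], [1.5, -0.1, 0.9, -2.2, 2.0, -0.4], [1.5, -0.2, 0.9, -2.2, 2.1, -0.3]]
```

Call:
move_arm(
  motion=[
    [4.2,0,2.3,-5.9,4.8,-2.6],
    [4.2,0,2.4,-5.9,5.1,-1.8],
    [3.1,-0.2,1.8,-4.4,4.1,-0.7],
    [0,0,0,0,0,0],
  ],
)

```text
time: 1.72
tool_pos: [0.4016, -0.2786, 0.3782]
ee_rot: [-3.002, -0.564, 0.819]
wrist_force: [-1.2, -0.3, 0.3]
width: 0.0
```

```bash
cat > fit.py <<'E'
import kin,json;from kin import *
from h import bot
s=bot.state()
D=json.load(open('data.json')) if os.path.exists('data.json') else [[list(map(float,q)),list(map(float,x)),list(map(float,r))] for q,x,r in DATA]
D.append([list(s['joints']),list(s['tool_pos']),list(s['ee_rot'])]);json.dump(D,open('data.json','w'))
f=lambda p:np.concatenate([fk(q,p)[0]-x for q,x,_ in D]+[1e-4*(np.array(p)[[1,4]])])
print('pred err mm',((fk(D[-1][0])[0]-D[-1][1])*1e3).round(2))
r=least_squares(f,kin.PAR,x_scale=.1);json.dump(list(r.x),open('par.json','w'));print(r.x.round(4),np.abs(r.fun*1e3).max().round(3),np.linalg.svd(r.jac)[1][-2:])
print(s['time'],np.round(s['joints'],3),np.round(s['tool_pos'],4),np.round(s['ee_rot'],3),np.round(s['wrist_force'],1))
E
python3 fit.py
```

```text
pred err mm [0.01 0.08 0.04]
[ 0.3135 -0.      0.1178  0.4382  0.0855  0.5146  0.2999] 0.032 [0.14306125 0.12952521]
1.725 [-1.141  0.028  1.614  0.471  1.842 -0.381] [ 0.4016 -0.2786  0.3782] [-3.002 -0.564  0.819] [-1.2 -0.3  0.3]
```

Run:
```python
from plan import *
s,q=cur()
L=np.array([.640,-.092,0])
for back,z in((.07,.32),(.07,.2),(.07,.115),(-.016,.115),(-.016,.26)):
    g,e=ik(L-CX*back+[0,0,z],orient(0,-1,0),[-.7,.3,2.3,2.4,1.2,-1.2]);print(back,z,g.round(2),round(e,4),fk(g)[2].round(2),fk(g)[3].round(2))
g,e=ik(L-CX*.07+[0,0,.28],orient(0,-1,0),[-.7,.3,2.3,2.4,1.2,-1.2]);print(g.round(2),e)
n=16
qs=interp(q,g,n); r=rows(qs); print(np.linalg.norm(r[:,:3],axis=1).max(),np.linalg.norm(r[:,3:],axis=1).max(), np.abs(np.diff(qs,axis=0)).max(0).round(3))
for a in qs[::2]: print(a.round(2),fk(a)[0].round(3),(fk(a)[0]+.02*fk(a)[1][:,2]).round(3),fk(a)[1][:,2].round(2),fk(a)[3].round(2))
print(r.round(1).tolist())
```

```text
0.07 0.32 [-0.7  -0.09  2.47  2.32  0.99 -1.04] 0.0 [0.04 0.12 0.75] [ 0.27 -0.07  0.32]
0.07 0.2 [-0.7   0.41  2.41  2.46  1.32 -1.37] 0.0 [ 0.21 -0.02  0.72] [ 0.27 -0.07  0.2 ]
0.07 0.115 [-0.7   0.75  2.31  2.48  1.51 -1.52] 0.0 [ 0.3  -0.1   0.63] [ 0.27 -0.07  0.12]
-0.016 0.115 [-0.55  0.75  2.14  2.63  1.35 -1.45] 0.0 [ 0.32 -0.05  0.63] [ 0.36 -0.08  0.12]
-0.016 0.26 [-0.55  0.29  2.25  2.56  1.05 -1.26] 0.0 [0.17 0.04 0.73] [ 0.36 -0.08  0.26]
[-0.7   0.07  2.46  2.39  1.1  -1.17] 1.5565326805244695e-12
4.585370696222974 7.848629911781852 [0.027 0.002 0.053 0.12  0.046 0.049]
[-1.14  0.03  1.61  0.47  1.84 -0.38] [ 0.402 -0.279  0.378] [ 0.407 -0.269  0.361] [ 0.26  0.48 -0.84] [ 0.32 -0.42  0.63]
[-1.09  0.03  1.72  0.71  1.75 -0.48] [ 0.466 -0.22   0.363] [ 0.475 -0.208  0.349] [ 0.42  0.57 -0.7 ] [ 0.34 -0.39  0.57]
[-1.03  0.04  1.83  0.95  1.66 -0.58] [ 0.52  -0.166  0.362] [ 0.531 -0.153  0.351] [ 0.57  0.63 -0.53] [ 0.35 -0.36  0.52]
[-0.98  0.04  1.93  1.19  1.56 -0.68] [ 0.561 -0.123  0.367] [ 0.575 -0.11   0.36 ] [ 0.69  0.64 -0.34] [ 0.35 -0.31  0.47]
[-0.92  0.
[... 457 characters left out ...]
6] [ 0.3  -0.12  0.31]
[-0.7   0.07  2.46  2.39  1.1  -1.17] [ 0.57  -0.089  0.28 ] [ 0.59 -0.09  0.28] [ 1.   -0.05  0.  ] [ 0.27 -0.07  0.28]
[[3.3, 0.9, 3.1, -1.8, 6.4, -4.2], [2.9, 0.8, 3.0, -2.2, 6.3, -3.5], [2.6, 0.7, 3.0, -2.6, 6.1, -2.7], [2.2, 0.6, 2.8, -3.0, 5.9, -2.0], [1.8, 0.4, 2.6, -3.4, 5.5, -1.3], [1.4, 0.3, 2.3, -3.8, 5.0, -0.7], [1.1, 0.1, 2.0, -4.2, 4.5, -0.1], [0.7, 0.0, 1.7, -4.5, 3.9, 0.5], [0.3, -0.1, 1.3, -4.8, 3.2, 1.0], [-0.1, -0.1, 0.9, -5.0, 2.4, 1.4], [-0.5, -0.2, 0.4, -5.2, 1.6, 1.7], [-0.9, -0.2, -0.0, -5.3, 0.8, 2.0], [-1.3, -0.2, -0.5, -5.3, 0.0, 2.2], [-1.6, -0.1, -0.9, -5.3, -0.7, 2.3], [-2.0, 0.0, -1.3, -5.2, -1.5, 2.3], [-2.4, 0.2, -1.7, -5.2, -2.2, 2.3]]
```

Call:
move_arm(
  motion=[
    [3.3,0.9,3.1,-1.8,6.4,-4.2],
    [2.9,0.8,3.0,-2.2,6.3,-3.5],
    [2.6,0.7,3.0,-2.6,6.1,-2.7],
    [2.2,0.6,2.8,-3.0,5.9,-2.0],
    [1.8,0.4,2.6,-3.4,5.5,-1.3],
    [1.4,0.3,2.3,-3.8,5.0,-0.7],
    [1.1,0.1,2.0,-4.2,4.5,-0.1],
    [0,0,0,0,0,0],
  ],
)

```text
time: 2.72
tool_pos: [0.5767, -0.1085, 0.3683]
ee_rot: [2.374, -1.207, 1.495]
wrist_force: [-0.3, 0.7, 0.0]
width: 0.002
```

```bash
python3 fit.py
python3 - <<'E'
from plan import *
s,q=cur()
L=np.array([.640,-.092,0])
g,e=ik(L-CX*.08+[0,0,.27],orient(0,-1,0),[-.7,.3,2.3,2.4,1.2,-1.2]);print(g.round(2),e)
qs=interp(q,g,8); r=rows(qs); print(np.linalg.norm(r[:,:3],axis=1).max(),np.linalg.norm(r[:,3:],axis=1).max())
for a in qs[::2]: print((fk(a)[0]+.02*fk(a)[1][:,2]).round(3),fk(a)[1][:,2].round(2))
print(r.round(1).tolist())
E
```

```text
pred err mm [0.   0.02 0.02]
[ 3.134e-01 -1.000e-04  1.178e-01  4.382e-01  8.550e-02  5.146e-01
  2.999e-01] 0.032 [0.25362954 0.17840563]
2.725 [-0.952  0.05   1.983  1.306  1.521 -0.724] [ 0.5767 -0.1085  0.3683] [ 2.374 -1.207  1.495] [-0.3  0.7  0. ]
[-0.73  0.09  2.48  2.38  1.14 -1.19] 5.834804198149012e-10
3.371456865053003 6.865337592403833
[ 0.592 -0.096  0.363] [ 0.74  0.62 -0.26]
[ 0.616 -0.074  0.365] [ 0.85  0.52 -0.08]
[ 0.623 -0.07   0.354] [0.93 0.36 0.03]
[ 0.612 -0.078  0.322] [0.98 0.16 0.06]
[ 0.58  -0.089  0.27 ] [ 1.   -0.05  0.  ]
[[0.6, -0.1, 1.8, -4.9, 4.4, 0.7], [0.1, -0.2, 1.3, -5.3, 3.5, 1.2], [-0.4, -0.3, 0.8, -5.6, 2.5, 1.7], [-0.9, -0.3, 0.2, -5.9, 1.5, 2.0], [-1.3, -0.3, -0.4, -6.0, 0.5, 2.3], [-1.8, -0.2, -1.0, -6.0, -0.6, 2.4], [-2.2, -0.1, -1.5, -6.0, -1.6, 2.4], [-2.7, 0.1, -2.0, -5.9, -2.5, 2.4]]
```

Call:
move_arm(
  motion=[
    [0.6,-0.1,1.8,-4.9,4.4,0.7],
    [0.1,-0.2,1.3,-5.3,3.5,1.2],
    [-0.4,-0.3,0.8,-5.6,2.5,1.7],
    [-0.9,-0.3,0.2,-5.9,1.5,2.0],
    [-1.3,-0.3,-0.4,-6.0,0.5,2.3],
    [-1.8,-0.2,-1.0,-6.0,-0.6,2.4],
    [-2.2,-0.1,-1.5,-6.0,-1.6,2.4],
    [-2.7,0.1,-2.0,-5.9,-2.5,2.4],
  ],
)

```text
time: 3.72
tool_pos: [0.5629, -0.0906, 0.2722]
ee_rot: [1.263, -1.566, 1.832]
wrist_force: [1.4, 0.2, -0.1]
width: -0.004
```

```bash
cat > to.py <<'E'
import sys
from plan import *
# usage: back z n : tool-frame rows from current pose
b,z,n=float(sys.argv[1]),float(sys.argv[2]),int(sys.argv[3])
s,q=cur(); x0=np.array(s['tool_pos']);R0=Ro.from_euler('xyz',s['ee_rot']).as_matrix()
x1=np.array([.640,-.092,0])-CX*b+[0,0,z];R1=orient(0,-1,0)
print(s['time'],x0.round(4),'F',np.round(s['wrist_force'],1),'back',round(float(([.640,-.092,0]-x0)@CX),4),'lat',round(float((x0-[.640,-.092,0])@CY),4))
print('rot total',np.degrees(Ro.from_matrix(R0.T@R1).as_rotvec()).round(2),'shift tool cm',(R0.T@(x1-x0)*100).round(2)); print('axes',R0.round(3).tolist())
qq=q
for i in range(1,n+1):
    qn,e=ik(x0+(x1-x0)*i/n,R1,qq); print(qn.round(2),round(e,4),np.abs(qn-qq).max().round(2)); qq=qn
E
python3 fit.py; python3 to.py .08 .115 5
```

```text
pred err mm [-0.   -0.01 -0.02]
[ 3.134e-01 -1.000e-04  1.178e-01  4.382e-01  8.550e-02  5.146e-01
  2.999e-01] 0.034 [0.36530499 0.18851497]
3.725 [-0.727  0.089  2.476  2.375  1.135 -1.188] [ 0.5629 -0.0906  0.2722] [ 1.263 -1.566  1.832] [ 1.4  0.2 -0.1]
3.725 [ 0.5629 -0.0906  0.2722] F [ 1.4  0.2 -0.1] back 0.0771 lat -0.0022
rot total [-0.   -0.09  0.27] shift tool cm [-15.72  -0.3   -0.31]
axes [[-0.001, -0.047, 0.999], [0.005, -0.999, -0.047], [1.0, 0.005, 0.002]]
[-0.73  0.22  2.46  2.41  1.22 -1.27] 0.0 0.14
[-0.73  0.36  2.44  2.43  1.31 -1.35] 0.0 0.14
[-0.73  0.5   2.41  2.45  1.39 -1.42] 0.0 0.14
[-0.73  0.63  2.37  2.46  1.46 -1.48] 0.0 0.13
[-0.73  0.75  2.33  2.46  1.53 -1.53] 0.0 0.12
```

Call:
move_arm(
  motion=[
    [-3.1,0,0,0,0,0.3],
    [-3.1,0,0,0,0,0],
    [-3.1,0,0,0,0,0],
    [-3.1,0,0,0,0,0],
    [-3.1,0,0,0,0,0],
    [0,0,0,0,0,0],
  ],
)

```text
time: 4.47
tool_pos: [0.563, -0.0897, 0.1144]
ee_rot: [-1.788, -1.566, -1.398]
wrist_force: [-0.2, -0.4, -0.3]
width: 0.004
```

```bash
python3 to.py -.016 .115 3
python3 - <<'E'
from h import *
a=cap('scene','s2.png')['frame'];b=cap('top','t2.png')['frame']
cv2.imwrite('pics/v2.png',np.vstack([cv2.resize(a[150:400,150:450],(720,600))[:,:,::-1]])); cv2.imwrite('pics/v3.png',cv2.resize(b[130:370,230:530],(750,600))[:,:,::-1])
E
```

```text
4.475 [ 0.563  -0.0897  0.1144] F [-0.2 -0.4 -0.3] back 0.077 lat -0.0014
rot total [-0.17  0.06 -0.27] shift tool cm [ 0.07 -0.11  9.3 ]
axes [[0.001, -0.044, 0.999], [-0.005, -0.999, -0.044], [1.0, -0.005, -0.001]]
[-0.65  0.74  2.26  2.53  1.46 -1.49] 0.0 0.07
[-0.59  0.74  2.2   2.59  1.4  -1.47] 0.0 0.06
[-0.55  0.75  2.14  2.63  1.35 -1.45] 0.0 0.06
```

View pics/v2.png

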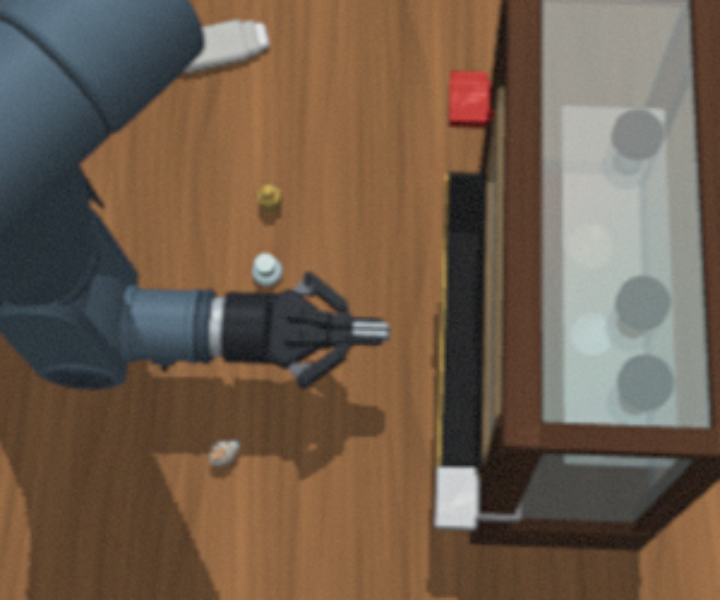

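View pics/v3.png

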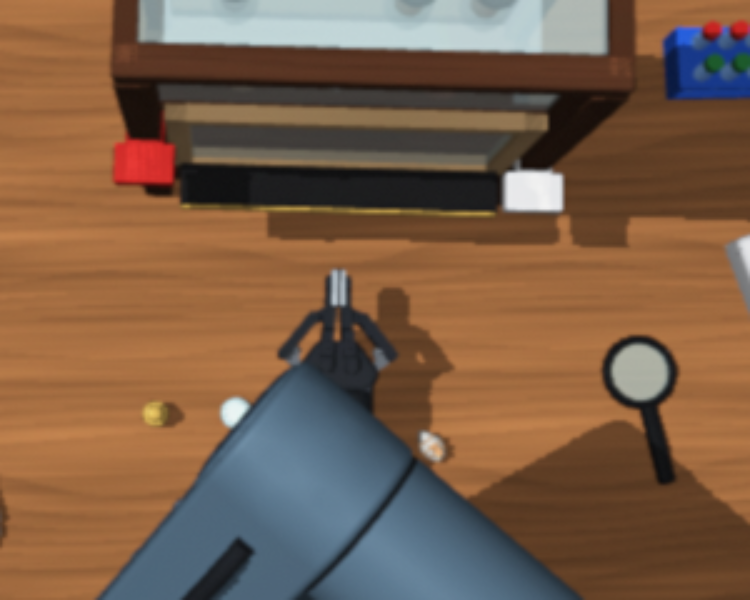

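Call:
move_arm(
  motion=[
    [0,0,2.2,0,0,-0.3],
    [0,0,2.2,0,0,0],
    [0,0,2.2,0,0,0],
    [0,0,2.2,0,0,0],
    [0,0,0,0,0,0],
  ],
)

```text
time: 5.2
tool_pos: [0.6523, -0.0934, 0.1206]
ee_rot: [0.666, -1.561, 2.432]
wrist_force: [0.0, 0.9, -0.6]
width: -0.003
```

```bash
python3 to.py -.012 .26 3
```

```text
5.2 [ 0.6523 -0.0934  0.1206] F [ 0.   0.9 -0.6] back -0.0123 lat -0.0008
rot total [-0.2  -0.43  0.33] shift tool cm [13.94 -0.    0.07]
axes [[-0.007, -0.044, 0.999], [0.006, -0.999, -0.044], [1.0, 0.006, 0.007]]
[-0.55  0.58  2.2   2.61  1.26 -1.39] 0.0 0.15
[-0.55  0.43  2.24  2.59  1.16 -1.33] 0.0 0.15
[-0.55  0.29  2.26  2.55  1.06 -1.25] 0.0 0.15
```

Call:
move_arm(
  motion=[
    [0.7,0,0,0,0,0],
    [0.5,0,0,0,0,0],
    [0,0,0,0,0,0],
    [0,0,0,0,0,0],
  ],
)

```text
time: 5.7
tool_pos: [0.6501, -0.0933, 0.1284]
ee_rot: [1.371, -1.568, 1.724]
wrist_force: [-1.1, -0.7, -0.4]
width: -0.001
```

Call:
move_arm(
  motion=[
    [0.3,0,0,0,0,0],
    [0.3,0,0,0,0,0],
    [0,0,0,0,0,0],
  ],
)

```text
time: 6.08
tool_pos: [0.6504, -0.0931, 0.1348]
ee_rot: [1.179, -1.568, 1.918]
wrist_force: [-0.4, -0.2, 0.3]
width: -0.005
```

Call:
move_arm(
  motion=[
    [0.3,0,0,0,0,0],
    [0.3,0,0,0,0,0],
    [0,0,0,0,0,0],
  ],
)

```text
time: 6.45
tool_pos: [0.6503, -0.0931, 0.1407]
ee_rot: [1.29, -1.568, 1.806]
wrist_force: [0.8, 0.8, -1.1]
width: 0.001
```

Call:
move_arm(
  motion=[
    [0.5,0,0,0,0,0],
    [0.5,0,0,0,0,0],
    [0.5,0,0,0,0,0],
  ],
)

```text
time: 6.82
tool_pos: [0.6502, -0.093, 0.1557]
ee_rot: [1.399, -1.568, 1.697]
wrist_force: [0.7, -0.2, -2.3]
width: 0.0
```

```bash
python3 to.py -.012 .26 1;python3 - <<'E'
from h import *
a=cap('scene','s3.png')['frame'];b=cap('top','t3.png')['frame']
cv2.imwrite('pics/v4.png',np.vstack([cv2.resize(a[160:390,300:400],None,fx=2.5,fy=2.5)[:,:,::-1]])); cv2.imwrite('pics/v5.png',cv2.resize(b[140:260,250:470],None,fx=3.5,fy=3.5)[:,:,::-1])
E
```

```text
6.825 [ 0.6502 -0.093   0.1557] F [ 0.7 -0.2 -2.3] back -0.0102 lat -0.0006
rot total [-0.08 -0.02  0.14] shift tool cm [10.43 -0.03  0.19]
axes [[-0.0, -0.046, 0.999], [0.002, -0.999, -0.046], [1.0, 0.002, 0.0]]
[-0.55  0.29  2.26  2.55  1.06 -1.25] 0.0 0.33
```

View pics/v4.png

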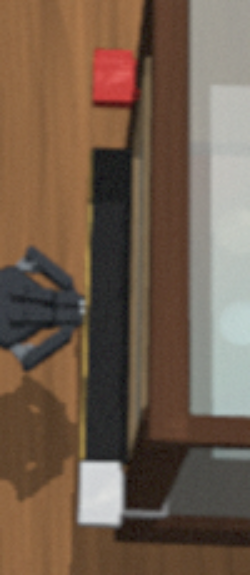

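View pics/v5.png

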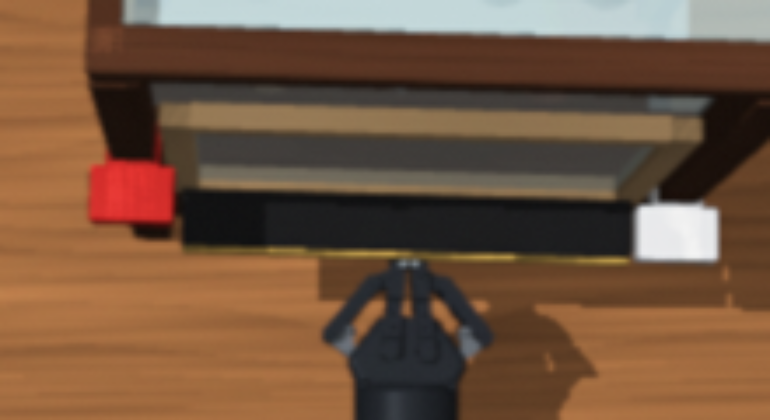

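```bash
cat > meas.py <<'E'
from h import *
from kin import CX,CY
from scipy.optimize import least_squares
def edge(sig,lo,hi):
    g=np.abs(np.gradient(cv2.GaussianBlur(sig.reshape(1,-1),(3,1),0).ravel()));g[:lo]=0;g[hi:]=0
    k=int(np.argmax(g)); w=np.arange(max(k-2,0),k+3); return (g[w]*w).sum()/g[w].sum()
def m(sf,tf,srow,scol,tcol,trow,xoff):
    A=ld(sf)[0].astype(float);B=ld(tf)[0].astype(float)
    ch=0
    r=edge(A[:,scol[0]:scol[1],:].mean(1)@[1,-.5*KC,-.5*KC],*srow); c=edge(B[trow[0]:trow[1]].mean(0)@[1,-.5*KC,-.5*KC],*tcol)
    ps=(scol[0]+scol[1]-1)/2; pt=(trow[0]+trow[1]-1)/2
    L=np.array([.640,-.092,0])
    f=lambda v:[proj(sf,L+CX*v[2]+CY*v[0]+[0,0,v[1]])[1]-r, proj(tf,L+CX*v[3]+CY*v[0]+[0,0,v[1]])[0]-c, proj(sf,L+CX*v[2]+CY*v[0]+[0,0,v[1]])[0]-ps, proj(tf,L+CX*v[3]+CY*v[0]+[0,0,v[1]])[1]-pt]
    s=least_squares(f,[.16,.2,.02,.02]).x
    return r,c,s.round(4)
KC=0
def strip(sf,tf,srow,tcol,scol=(340,349),trow=(197,209)):
    global KC;KC=0;return m(sf,tf,srow,scol,tcol,trow,0)
def red(sf,tf):
    global KC;KC=1;return m(sf,tf,(174,186),(340,350),(270,282),(190,201),0)
if __name__=='__main__':
    for a,b in(('scene1.npz','top1.npz'),('s2.npz','t2.npz'),('s3.npz','t3.npz')):
        print('red',*red(a,b)); print('strip',*strip(a,b,(212,230),(297,308)))
E
python3 meas.py
```

```text
red 179.29340843087215 275.20674746151326 [0.2193 0.2886 0.0128 0.0106]
strip 221.41411251873043 299.3944720417781 [0.1683 0.1531 0.0182 0.0203]
red 179.30088571674264 275.2029079159935 [0.2193 0.2886 0.0128 0.0106]
strip 221.70055050569707 299.4020812437312 [0.1683 0.1511 0.0183 0.0207]
red 179.29342468042444 275.2043974466439 [0.2193 0.2886 0.0128 0.0106]
strip 218.8876741950985 299.48595440939437 [0.1673 0.1714 0.0175 0.0168]
```

```bash
cat >> meas.py <<'E'
def zs(sf,yy=.1613,srow=(200,230),scol=(340,349),xo=.0195):
    A=ld(sf)[0].astype(float); r=edge(A[:,scol[0]:scol[1],0].mean(1),*srow); L=np.array([.640,-.092,0])
    from scipy.optimize import brentq
    return r,brentq(lambda z:proj(sf,L+CX*xo+CY*yy+[0,0,z])[1]-r,.05,.45)
E
python3 - <<'E'
from meas import *
for a in('scene1.npz','s2.npz','s3.npz'):
    print(zs(a)); 
print(zs('scene1.npz',.2193,(174,186),(340,350),.012))
E
```

```text
(np.float64(200.5682087781732), 0.2918047072098923)
(np.float64(200.5614443797321), 0.2918413670908863)
(np.float64(200.57164432697755), 0.2917860874190188)
(np.float64(179.44478893393753), 0.2878021240800422)
```

Run:
```python
from meas import *
for a in('scene1.npz','s2.npz','s3.npz'):
    print(zs(a,srow=(206,230)))
for y in (.160,.1613): print(zs('s3.npz',y,srow=(206,230)))
```

```text
(np.float64(221.41411251873043), 0.16912397928574174)
(np.float64(221.70055050569707), 0.16729132040950936)
(np.float64(218.8876741950985), 0.18510299081894746)
(np.float64(218.8876741950985), 0.18803927430676873)
(np.float64(218.8876741950985), 0.18510299081894746)
```

Call:
move_arm(
  motion=[
    [0.8,0,0,0,0,0],
    [0.8,0,0,0,0,0],
    [0.8,0,0,0,0,0],
    [0.8,0,0,0,0,0],
    [0.8,0,0,0,0,0],
    [0.8,0,0,0,0,0],
    [0.5,0,0,0,0,0],
    [0.3,0,0,0,0,0],
  ],
)

```text
time: 7.92
tool_pos: [0.6503, -0.093, 0.212]
ee_rot: [1.137, -1.568, 1.959]
wrist_force: [1.3, 0.1, -2.6]
width: -0.0
```

```bash
python3 to.py -.012 .26 1;python3 - <<'E'
from meas import *
cap('scene','s4.png');b=cap('top','t4.png')['frame']
for y in (.160,.1613): print(zs('s4.npz',y,srow=(203,230)))
E
```

```text
7.925 [ 0.6503 -0.093   0.212 ] F [ 1.3  0.1 -2.6] back -0.0104 lat -0.0005
rot total [-0.09 -0.08  0.16] shift tool cm [ 4.79 -0.03  0.17]
axes [[-0.001, -0.045, 0.999], [0.003, -0.999, -0.045], [1.0, 0.003, 0.001]]
[-0.55  0.29  2.26  2.55  1.06 -1.25] 0.0 0.15
(np.float64(209.31827666625753), 0.2455592566145191)
(np.float64(209.31827666625753), 0.24275382465429562)
```

Call:
move_arm(
  motion=[
    [0.7,0,0,0,0,0],
    [0.8,0,0,0,0,0],
    [0.7,0,0,0,0,0],
    [0.6,0,0,0,0,0],
    [0.4,0,0,0,0,0],
    [0.3,0,0,0,0,0],
    [0.2,0,0,0,0,0],
  ],
)

```text
time: 8.9
tool_pos: [0.6502, -0.0928, 0.2487]
ee_rot: [1.256, -1.568, 1.84]
wrist_force: [0.5, 0.1, -1.7]
width: -0.0
```

```bash
python3 to.py -.012 .26 1;python3 - <<'E'
from meas import *
a=cap('scene','s5.png')['frame'];b=cap('top','t5.png')['frame']
cv2.imwrite('pics/v6.png',cv2.hconcat([cv2.resize(a[170:230,325:365],None,fx=10,fy=10,interpolation=cv2.INTER_CUBIC)])[:,:,::-1])
cv2.imwrite('pics/v7.png',cv2.resize(b[175:225,265:345],None,fx=10,fy=10,interpolation=cv2.INTER_CUBIC)[:,:,::-1])
E
```

```text
8.9 [ 0.6502 -0.0928  0.2487] F [ 0.5  0.1 -1.7] back -0.0102 lat -0.0003
rot total [-0.1  -0.05  0.15] shift tool cm [ 1.13 -0.03  0.18]
axes [[-0.001, -0.045, 0.999], [0.003, -0.999, -0.045], [1.0, 0.003, 0.001]]
[-0.55  0.29  2.26  2.55  1.06 -1.25] 0.0 0.03
```

View pics/v6.png

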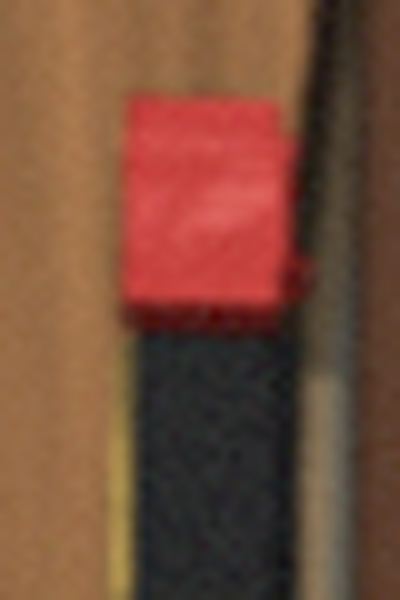

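View pics/v7.png

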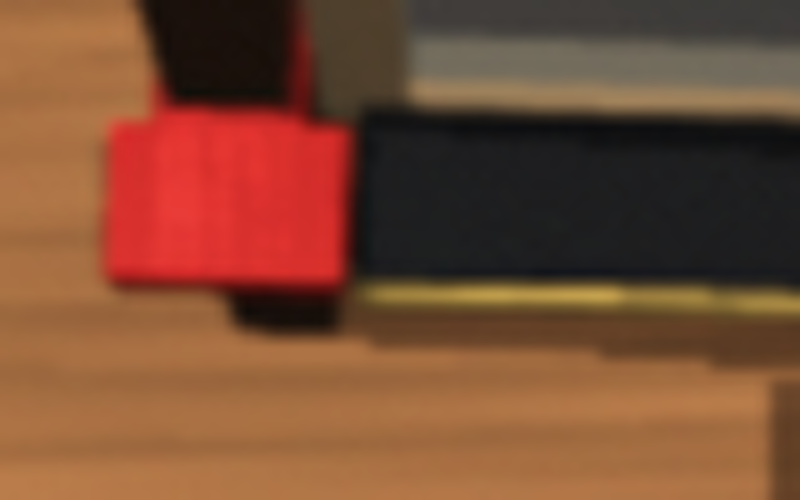

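Call:
move_arm(
  motion=[
    [0.3,0,0,0,0,0],
    [0.3,0,0,0,0,0],
    [0.2,0,0,0,0,0],
    [0.1,0,0,0,0,0],
    [0,0,0,0,0,0],
  ],
)

```text
time: 9.62
tool_pos: [0.6502, -0.0928, 0.2578]
ee_rot: [1.093, -1.568, 2.003]
wrist_force: [-0.2, 0.4, -1.2]
width: -0.001
```

```bash
python3 to.py -.012 .26 1;python3 - <<'E'
from meas import *
a=cap('scene','s6.png')['frame'];b=cap('top','t6.png')['frame']
cv2.imwrite('pics/v8.png',cv2.hconcat([cv2.resize(a[170:230,325:365],None,fx=10,fy=10,interpolation=cv2.INTER_CUBIC)])[:,:,::-1])
cv2.imwrite('pics/v9.png',cv2.resize(b[175:225,265:345],None,fx=10,fy=10,interpolation=cv2.INTER_CUBIC)[:,:,::-1])
L=np.array([.640,-.092,0])
# predictions at level for clip top z=zc
for zc in(.288,.290,.292):
  for dy in(0,.0013):
    g=lambda f,x,y,z:proj(f,L+CX*x+CY*(y+dy)+[0,0,z]).round(2)
    print(zc,dy,'clip+y',g('s6.npz',.012,.218,zc)[1],g('t6.npz',.012,.218,zc)[0],'clip-y',g('s6.npz',.012,.162,zc)[1],g('t6.npz',.012,.162,zc)[0],'strip end',g('s6.npz',.02,.16,zc+.004)[1],g('t6.npz',.02,.16,zc+.004)[0])
E
```

```text
9.625 [ 0.6502 -0.0928  0.2578] F [-0.2  0.4 -1.2] back -0.0103 lat -0.0004
rot total [-0.09 -0.08  0.15] shift tool cm [ 0.22 -0.03  0.17]
axes [[-0.001, -0.046, 0.999], [0.003, -0.999, -0.046], [1.0, 0.003, 0.001]]
[-0.55  0.29  2.26  2.55  1.06 -1.25] 0.0 0.01
0.288 0 clip+y 179.89 275.81 clip-y 200.9 299.98 strip end 201.04 300.9
0.288 0.0013 clip+y 179.41 275.25 clip-y 200.4 299.42 strip end 200.54 300.34
0.29 0 clip+y 179.49 275.74 clip-y 200.53 299.95 strip end 200.67 300.87
0.29 0.0013 clip+y 179.01 275.18 clip-y 200.03 299.39 strip end 200.17 300.31
0.292 0 clip+y 179.1 275.68 clip-y 200.16 299.93 strip end 200.3 300.84
0.292 0.0013 clip+y 178.62 275.11 clip-y 199.66 299.36 strip end 199.8 300.28
```

View pics/v8.png

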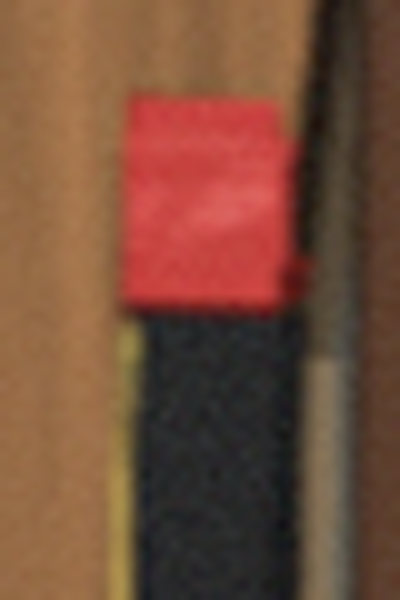

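View pics/v9.png

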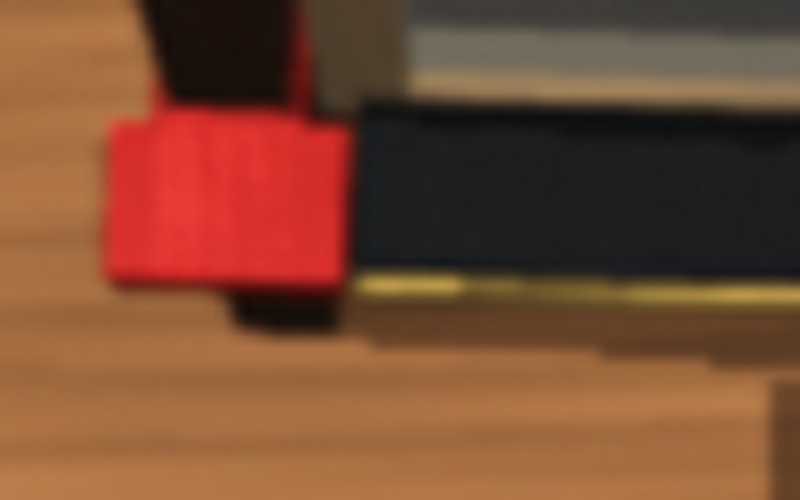

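Call:
move_arm(
  motion=[
    [0.1,0,0,0,0,0],
    [0.1,0,0,0,0,0],
    [0.05,0,0,0,0,0],
    [0,0,0,0,0,0],
  ],
)

```text
time: 10.22
tool_pos: [0.6503, -0.0928, 0.2601]
ee_rot: [1.213, -1.568, 1.883]
wrist_force: [0.5, 0.2, -1.9]
width: 0.0
```

```bash
python3 to.py -.012 .26 1;python3 - <<'E'
from meas import *
a=cap('scene','s7.png')['frame'];b=cap('top','t7.png')['frame']
z=lambda f:cv2.resize(cv2.imread(f)[170:230,325:365],None,fx=10,fy=10,interpolation=cv2.INTER_CUBIC)
cv2.imwrite('pics/v10.png',cv2.hconcat([z('pics/s6.png'),z('pics/s7.png')]))
for f in('s5','s6','s7'):
    A=ld(f+'.npz')[0].astype(int); print(f,'brass col',A[198:206,336:339].mean(1).round().astype(int).tolist(),'strip',A[198:206,342:350].mean(1).round().astype(int)[:,0].tolist())
E
```

```text
10.225 [ 0.6503 -0.0928  0.2601] F [ 0.5  0.2 -1.9] back -0.0103 lat -0.0004
rot total [-0.09 -0.06  0.15] shift tool cm [-0.01 -0.04  0.17]
axes [[-0.001, -0.046, 0.999], [0.003, -0.999, -0.046], [1.0, 0.003, 0.001]]
[-0.55  0.29  2.26  2.55  1.06 -1.25] 0.0 0.01
s5 brass col [[170, 75, 59], [161, 73, 57], [123, 61, 43], [105, 58, 41], [108, 66, 44], [117, 82, 55], [109, 88, 57], [110, 88, 56]] strip [202, 195, 134, 87, 76, 49, 38, 40]
s6 brass col [[168, 73, 59], [161, 71, 58], [122, 61, 46], [103, 66, 45], [121, 92, 60], [136, 111, 65], [142, 120, 69], [141, 118, 69]] strip [201, 195, 135, 72, 41, 40, 39, 42]
s7 brass col [[169, 74, 58], [162, 74, 58], [121, 60, 46], [107, 76, 50], [135, 110, 66], [141, 116, 69], [141, 118, 69], [139, 116, 66]] strip [201, 195, 134, 63, 39, 39, 41, 40]
```

View pics/v10.png

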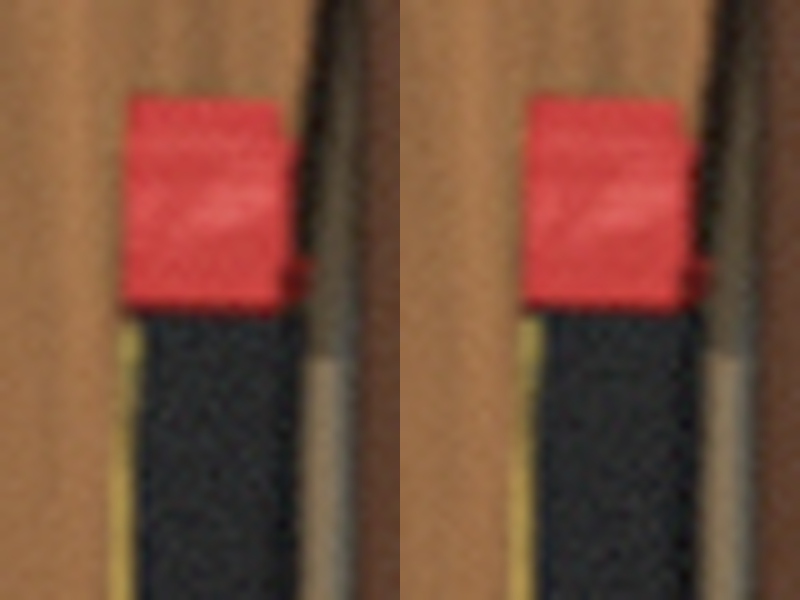

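Run:
```python
from meas import *
L=np.array([.640,-.092,0])
g=lambda x,y,z,dy=.0013:proj('s7.npz',L+CX*x+CY*(y+dy)+[0,0,z]).round(2)
for zc in(.286,.288,.29,.292): print(zc,'clip -y F/mid',g(-.003,.162,zc),g(.015,.162,zc),'lip end',g(.0,.16,zc),g(.003,.16,zc),'strip',g(.003,.16,zc+.004),g(.02,.16,zc+.004))
A=ld('s7.npz')[0].astype(float)
for c in(339,341,343,345,347,349): 
    v=A[:,c-1:c+2].mean(1); print(c,'clip +y',edge(v@[1,-.5,-.5],174,186).round(2),'clip -y',edge(v[:,0],195,206).round(2))
for f in('s6','s7'):
  B=ld(f+'.npz')[0].astype(float); print(f,'brass',[ (c,edge(B[:,c,1],198,207).round(2)) for c in(336,337,338)], 'clip R',[(c,edge(B[:,c,0],196,204).round(2)) for c in (337,338)])
for y0 in (0,):
  # white clip & top-plane check
  pass
```

```text
0.286 clip -y F/mid [337.33 200.56] [344.93 200.81] lip end [338.58 201.36] [339.84 201.4 ] strip [339.9  200.67] [347.11 200.91]
0.288 clip -y F/mid [337.36 200.19] [344.97 200.44] lip end [338.6  200.99] [339.87 201.04] strip [339.93 200.3 ] [347.14 200.54]
0.29 clip -y F/mid [337.38 199.82] [345.   200.07] lip end [338.63 200.63] [339.9  200.67] strip [339.96 199.93] [347.18 200.17]
0.292 clip -y F/mid [337.41 199.45] [345.04 199.7 ] lip end [338.66 200.26] [339.93 200.3 ] strip [339.99 199.56] [347.22 199.8 ]
339 clip +y 179.15 clip -y 199.68
341 clip +y 179.22 clip -y 200.06
343 clip +y 179.32 clip -y 200.15
345 clip +y 179.3 clip -y 200.16
347 clip +y 179.3 clip -y 200.19
349 clip +y 179.43 clip -y 200.27
s6 brass [(336, np.float64(202.14)), (337, np.float64(202.11)), (338, np.float64(202.08))] clip R [(337, np.float64(199.94)), (338, np.float64(199.8))]
s7 brass [(336, np.float64(202.18)), (337, np.float64(201.47)), (338, np.float64(201.21))] clip R [(337, np.float64(199.39)), (338, np.float64(199.34))]
```

Call:
move_arm(
  motion=[
    [0.1,0,0,0,0,0],
    [0.05,0,0,0,0,0],
    [0,0,0,0,0,0],
  ],
)

```text
time: 10.7
tool_pos: [0.6502, -0.0928, 0.2616]
ee_rot: [1.215, -1.568, 1.88]
wrist_force: [1.4, 0.0, -2.1]
width: 0.002
```

```bash
python3 to.py -.012 .26 1;python3 - <<'E'
from meas import *
a=cap('scene','s8.png')['frame'];b=cap('top','t8.png')['frame']
B=ld('s8.npz')[0].astype(float); print('brass',[ (c,edge(B[:,c,1],198,207).round(2)) for c in(336,337,338)])
print(B[198:206,336:339].mean(1).round().astype(int).tolist())
z=lambda i,x,y,w,h,s:cv2.resize(i[y:y+h,x:x+w],None,fx=s,fy=s,interpolation=cv2.INTER_CUBIC)[:,:,::-1]
cv2.imwrite('pics/v11.png',cv2.hconcat([z(a,325,170,40,60,10),z(a,322,320,40,60,10)]))
E
```

```text
10.7 [ 0.6502 -0.0928  0.2616] F [ 1.4  0.  -2.1] back -0.0103 lat -0.0004
rot total [-0.09 -0.06  0.15] shift tool cm [-0.16 -0.04  0.17]
axes [[-0.001, -0.046, 0.999], [0.003, -0.999, -0.046], [1.0, 0.003, 0.001]]
[-0.55  0.29  2.26  2.55  1.06 -1.25] 0.0 0.01
brass [(336, np.float64(201.21)), (337, np.float64(201.43)), (338, np.float64(201.31))]
[[168, 74, 58], [159, 70, 57], [118, 61, 43], [109, 80, 51], [136, 110, 66], [141, 117, 69], [142, 117, 70], [140, 118, 67]]
```

View pics/v11.png

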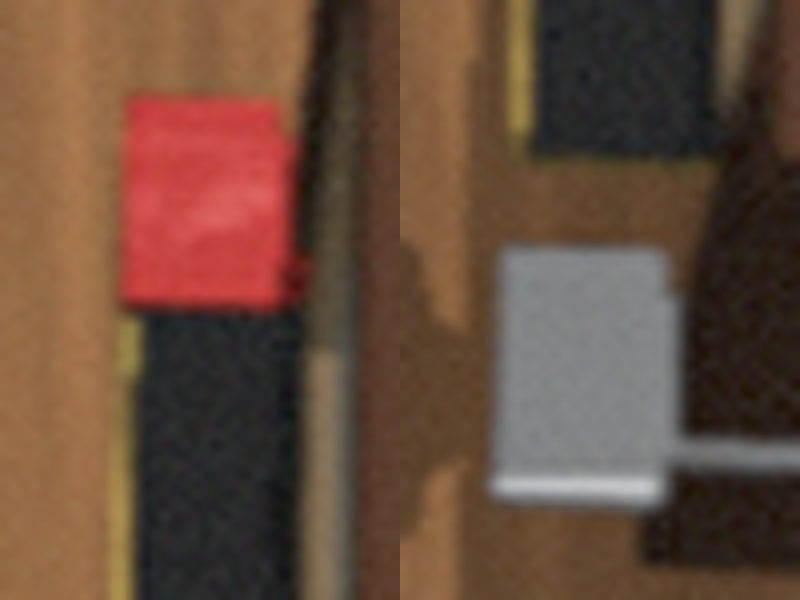

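Run:
```python
from meas import *
for f in('s5','s6','s7','s8'):
    A=ld(f+'.npz')[0].astype(float)
    # fit strip lower end using gray, cols 338-347
    e=edge(A[:,337:348].sum(2).mean(1),325,342)
    from scipy.optimize import brentq
    L=np.array([.640,-.092,0])
    print(f,e.round(2),[round(brentq(lambda z:proj(f+'.npz',L+CX*.02+CY*(-.16+dy)+[0,0,z])[1]-e,.1,.45),4) for dy in(0,.0013)])
B=ld('t8.npz')[0].astype(float)
l=edge(B[192:200].sum(2).mean(0),296,304);r=edge(B[196:206].sum(2).mean(0),420,440);print(l,r)
for z in (.288,.293,.298): print(z,[proj('t8.npz',L+CX*.02+CY*(y+.0013)+[0,0,z])[0].round(2) for y in(.16,-.16)])
print(B[198,420:440].sum(1).astype(int))
```

```text
s5 336.93 [0.2855, 0.2793]
s6 336.1 [0.2939, 0.2878]
s7 335.96 [0.2954, 0.2892]
s8 335.64 [0.2985, 0.2924]
298.91580369203064 438.061917234154
0.288 [np.float64(300.39), np.float64(438.55)]
0.293 [np.float64(300.32), np.float64(439.0)]
0.298 [np.float64(300.25), np.float64(439.46)]
[ 90  90  90  90  90  91  88  92  89  89  91  88  91  89  87  89  86 102
 189 335]
```

Call:
move_arm(
  motion=[
    [-0.5,0,0,0,0,0],
    [-0.7,0,0,0,0,0],
    [-0.6,0,0,0,0,0],
    [0,0,0,0,0,0],
    [0,0,0,0,0,0],
  ],
)

```text
time: 11.42
tool_pos: [0.6503, -0.0929, 0.2434]
ee_rot: [1.269, -1.568, 1.827]
wrist_force: [0.5, -0.4, -0.1]
width: 0.002
```

Call:
move_arm(
  motion=[
    [0,0,-2,0,0,0],
    [0,0,-2.5,0,0,0],
    [0,0,-2.5,0,0,0],
    [0,0,-2,0,0,0],
    [0,0,0,0,0,0],
    [0,0,0,0,0,0],
  ],
)

```text
time: 12.18
tool_pos: [0.561, -0.0893, 0.244]
ee_rot: [1.048, -1.567, 2.048]
wrist_force: [0.7, 0.6, -0.1]
width: -0.0
```

```bash
python3 to.py .08 .26 1;python3 - <<'E'
from meas import *
a=cap('scene','s9.png')['frame'];b=cap('top','t9.png')['frame']
for f in('s8','s9'):
    A=ld(f+'.npz')[0].astype(float); print(f,edge(A[:,337:348].sum(2).mean(1),325,342).round(2),A[198:206,336:339,1].mean(1).round())
z=lambda i,x,y,w,h,s:cv2.resize(i[y:y+h,x:x+w],None,fx=s,fy=s,interpolation=cv2.INTER_CUBIC)[:,:,::-1]
cv2.imwrite('pics/v12.png',cv2.hconcat([z(b,275,180,30,50,11),z(a,330,175,30,50,11)])); cv2.imwrite('pics/v13.png',z(b,230,130,300,240,2.5)); cv2.imwrite('pics/v14.png',z(a,150,150,300,250,2.4))
E
```

```text
12.175 [ 0.561  -0.0893  0.244 ] F [ 0.7  0.6 -0.1] back 0.079 lat -0.0011
rot total [-0.06 -0.11  0.19] shift tool cm [ 1.6  -0.1  -0.09]
axes [[-0.002, -0.046, 0.999], [0.003, -0.999, -0.046], [1.0, 0.003, 0.002]]
[-0.73  0.13  2.48  2.39  1.17 -1.22] 0.0 0.08
s8 335.64 [ 74.  70.  61.  80. 110. 117. 117. 118.]
s9 335.74 [ 74.  70.  62.  82. 110. 116. 116. 118.]
```

View pics/v12.png

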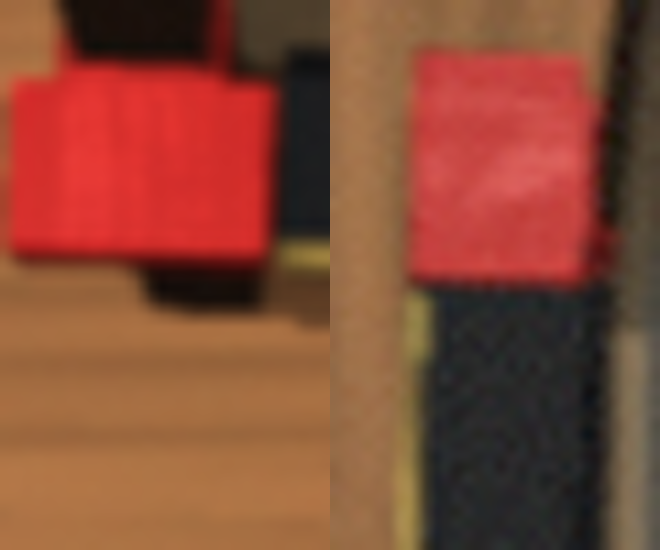

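View pics/v13.png

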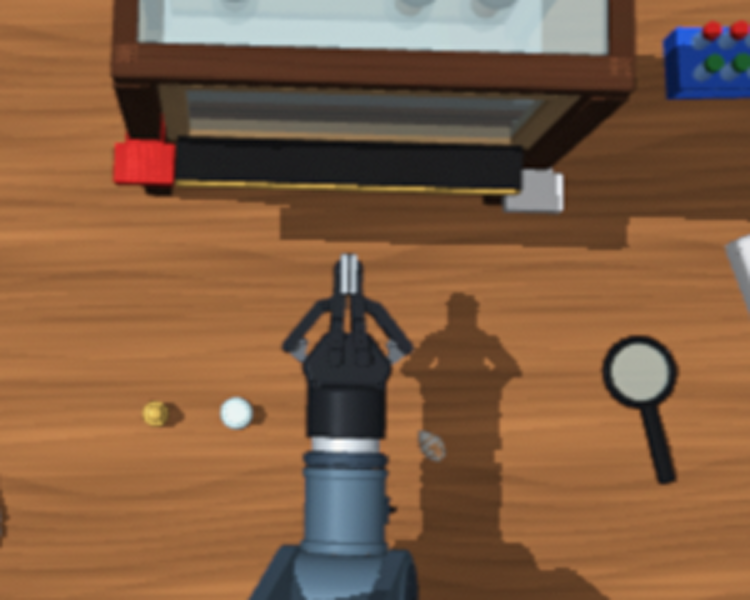

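View pics/v14.png

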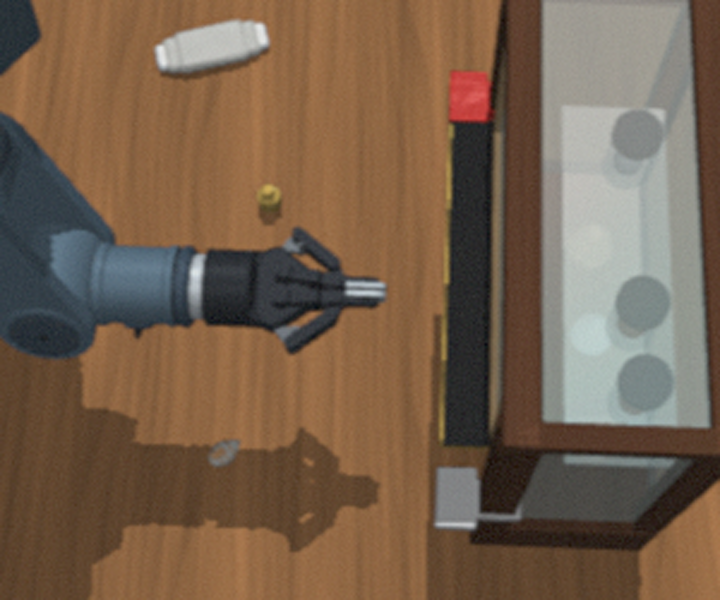

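Run:
```python
from h import *
s=bot.state(); print(s['time'],np.abs(s['dq']).max(),np.round(s['wrist_force'],1)); print(bot.sign_off())
```

```text
12.275 0.0037453408218849327 [ 0.1 -0.   0.2]
the job is handed in; nothing more can be done
None
```

I raised the sash with the closed, level fingers beneath the middle of the brass lip until the lip was level with the red clip. Then I lowered the hand clear, drew it back and handed the job in. The arm was still, at 12.3 s on the robot's clock.

**Level:** My estimates of the lip against the red clip did not fully agree. They ranged from about 3 mm low to 3 mm high. A camera row is worth about 5 mm of height, so I stopped near the middle of that range.
- The arm's own height reading put the lip about 1 mm high.
- Sighting on the end of the strip nearest the red clip put it about 1 mm low.
- The brass edge suggested about 2.5 mm low.
- The strip's far end gave between 1 mm low and 3 mm high.

**After letting go:** The sash did not move measurably. Its far edge was at row 335.64 before and 335.74 after, which is within the noise.

**Touching:** The sideways and vertical wrist forces stayed within about 3 N in every reading. In the last two views the hand is well clear of the lip, and the weight, stopper, whelk, cuttlebone and magnifier stand where they did. The stopper is hidden in the last scene view but visible in the top view. I did not look at the jar again after the first pictures; the arm did not go near it.

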